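# Tighten the tube clamp's lever bolt and fold its lever shut

## Robot

A 7-joint arm with a two-finger parallel gripper is mounted at the origin on the work surface. World frame = base frame: x ahead of the robot, y to its left, z up, the work surface at z = 0. Lengths are in mm, angles in rad, forces in N, time in s.
With the tool pointing down it reaches from about 350 to 900 mm from the base axis. Payload 19.9 kg.
Tool frame: the origin (TCP) lies between the finger pads; the fingertips stand 14 mm ahead of it and the grasp point (between the pads) lies 5 mm behind it; z points along the fingers, y is the line along which they close (so a half turn about z gives the same grasp; the last joint's range is limited). The gripper opens to 85 mm and grips with 20 to 120 N. Pads are 22 mm wide; open, the fingers measure 114 mm over their backs; the gripper's body (76 mm by 85 mm) begins 54 mm behind the grasp point. The pads swing forward as they close: fully open they stand 13 mm farther back than shut.
Start: joints at [-1.24, 0.417, -0.01, 1.614, 0.005, 1.111, -0.053], TCP at [227.046, 582.282, 245.26] pointing down, gripper open.
Joint ranges: [-2.81, 2.81], [-0.39, 2.02], [-1.27, 1.25], [0.06, 2.57], [-1.19, 4.33], [0.19, 2], [-2.82, 2.82]. Speed limits (rad/s): [1.89, 1.89, 2.39, 2.39, 3.01, 3.01, 3.01].

## Interface

Orientations are given as a rotation vector (axis times angle).
In Python, from bench import ctrl, imaging gives the robot as it stands.
- The arm moves only by the tool carry_out, never from a script. Its arguments are lists of equal length, an entry for each row: "xyz": the shift along the tool's x, y, z in m, a list of three; "rot": the turn, a rotation vector about the tool's x, y, z in rad, a list of three; "fingers": the finger opening in m, from 0 to 0.0854. In form: {"xyz": [[tx, ty, tz], ...], "rot": [[ax, ay, az], ...], "fingers": [fingers, ...]}. A call has 1 to 8 rows; each row shifts and turns the commanded pose from where the row before left it, along the tool's axes as they then stand; what a row does not reach is not made up. A row lasts 1/12 s, in which the tool goes at most 41.7 mm and 7.16 degrees, less where a joint would pass 70% of its speed; a pose out of reach is approached as far as the arm can. A call is refused whole if a number of a shift passes 0.0417 or a number of a turn 0.125, either way. A call with a gripper value outside its range is refused whole. The fingers move at their own pace and stop on an object; "force" is the grip in N (left out, the last holds). Time passes only in rows, so rows that do not move let the fingers close. It gives the time, the measured TCP pose, the force, the opening and the grip force at its end, in the units of the state.
- ctrl.observe(): the state, without advancing time (a new reading comes with each control period).
- imaging.snapshot(name): name is "scene" or "top"; returns (picture, depth): 420x560x3 uint8, red, green, blue; 420x560 float32, mm along the optical axis (not along the pixel's ray), 0 where there is no reading.
- imaging.camera_params(name): a dict with "fx", "fy", "cx", "cy" (pixels), "cam_to_world" (4x4, takes a point from camera to world coordinates). Camera axes: x right, y up, looking along -z (the intrinsics and any distortion apply to the point x, -y, -z); pixel columns grow to the right and rows downward; lengths in mm; the calibration is good to about 2 mm. A picture is of the moment at which its call begins. camera_params takes no time and is no camera call.
- ctrl.hand_in(): hands the job in; it is judged then, once.
The state is a dict: "t": time; "qpos": joint angles; "dq": joint speeds; "joint_efforts": joint torques, N m; "tool_pos": TCP position; "tool_rot": TCP orientation; "force": force on the tool from outside, world axes, zero at the start; "torque": the same for the moment, N m; "gripper_width": opening from 0.0 (shut) to 1.0 (fully open); "finger_force": force on a finger pad.
Only numpy, scipy, OpenCV 4.12 (cv2) and the standard library are available. Lean on these libraries where they do the work, as an engineer would, in place of code of your own. Each camera call takes 0.05 s, during which the arm holds its last target. There are 200 camera calls.

## Task

Clamp the steel tube: screw the clamp's red-levered bolt down clockwise until it is snug, so that the yellow tab under its head has been carried off its black line into the green marks, but never as far as the red ones. Then fold the red lever over until it lies fully flat, without bearing down hard on it once it is flat, let go, and leave the other things on the bench where they are.

Things in the scene. Friction and masses are not known exactly. Their poses are not given: they have to be found in the camera images.
- clamp: Tube clamp fixed to the bench: dark base 170 x 130 x 12 mm, blue lower jaw, grey upper jaw 130 x 90 mm, flat top 80 mm above the bench; a steel tube 32 mm across, 260 mm long, lies between the jaws along y, 55 mm to +x of the bolt. Origin on the bench on the vertical bolt's axis; z up. At snug the bolt head's x points within 0.7 rad of the clamp's x; where exactly is unknown.
- pivot (a point): Cross pin on which the lever folds, on the bolt's axis, 107 mm above the bench (it sinks too little to notice). Its frame turns with the head: z up, y along the pin, x the way the lever folds. The steel head is 36 mm across and ends 10 mm above the pin. Screwing in is clockwise from above; the bolt starts an unknown 1.3 to 2.4 rad short of snug and takes 0.08 N m to turn while loose.
- handle_mid (a point): Point in the red lever 55 mm from the pin: where to grip it upright to turn the bolt. A flat bar 10 mm thick (x), 22 mm wide (y), reaching 85 mm from the pin along z; at the start upright on the bolt's axis. At snug the bolt stops hard on its collar: torque rises to 0.24 N m before the collar gives, then by 1.2 N m per rad turned on. Let go, the collar keeps up to 0.2 rad of that.
- handle: The same red lever; its origin lies on the pin, z along the lever to its tip, x the way it folds.
- lever (a joint): Fold angle of the lever, rad: 0 upright (open), 1.57 flat (closed), folding towards the head's x. It is stiff and stays where it is left: the cam resists with 0.4 N m at the start, rising evenly to 0.7 N m at flat (some 11 N pushed 65 mm from the pin), where it stops hard.
- tab (a point): Outer part of the yellow tab, 30 mm from the bolt's axis, on the collar under the head, 82 mm above the bench. It stays at its black line (120 deg anticlockwise from the clamp's x) until the bolt is snug, then is carried clockwise with it: green marks 0.1 to 0.47 rad on (3 to 14 mm), red ones beyond. Fingers cannot push it.
- wrench: open-ended steel wrench, 190 mm long, lying flat; origin under its middle
- flange: turned steel wheel flange, 76 mm across, 22 mm high, lying flat; origin at the centre of its underside
- disc: black abrasive disc, 115 mm across, 12 mm thick, lying flat; origin at the centre of its underside
- polish: white can with an orange band, 68 mm across, 110 mm high, upright; origin at the centre of its underside
- brush: hand brush, 200 mm long, lying flat; origin under its middle
- offcut: short steel tube offcut, 38 mm across, 70 mm high, upright; origin at the centre of its underside
- offcut2: short wide aluminium tube offcut, 45 mm across, 50 mm high, upright; origin at the centre of its underside

How it is judged (in metres and radians):
On the way, in this order (a step that is already met when the one before it is completed fails the run):
1. the bolt is snug: the tab stands in the green marks while the lever is still up (folded by less than 0.6 rad) (distance of tab from where it was at the start of the episode between 0.003 and 0.014 m and value of joint lever below 0.6 rad), for 0.2 s.
2. the lever is folded flat (distance of tab from where it was at the start of the episode between 0.003 and 0.014 m and value of joint lever above 1.5 rad), for 0.2 s.
At the end, for the whole second after the job is handed in: The lever is folded flat (over 1.5 rad) and at rest, and the yellow tab stands in the green marks, 3 to 14 mm from where it began (all of step 2 and velocity of joint lever below 0.05 rad/s); the robot touches nothing.
It fails at once if the bolt is over-tightened: the tab reaches the red marks, more than 15 mm from where it began (distance of tab from where it was at the start of the episode above 0.015 m).
It fails at once if the fingers press on the flat lever with more than 40 N (value of joint lever above 1.45 rad and contact force between the fingers and handle above 40 N).
It fails at once if another thing on the bench is moved by more than 30 mm (distance of any of wrench, flange, disc, polish, brush, offcut, offcut2 from where it was at the start of the episode above 0.03 m).
It also fails if it takes over 72 s, if anything falls off the work surface, if the arm or the gripper's body presses on something with over 40 N, if the wrist force passes 120 N, or if a joint passes its speed limit or range.

## Working session

There is one attempt and no reset: what is moved stays moved. The work goes in short steps, Python scripts to look and compute and a tool call to move; the robot and the scene stay as the last step left them, time stands still between calls to the robot, and variables do not carry over. Pictures are saved under pics/ and viewed, at most 10 in all, crops included, and the job is handed in when it is done.

Besides the shell and the picture viewer there is one more tool, called by a JSON object that holds its "method" and its "body", one argument or row to a line. carry_out: Moves the arm, as the interface text tells. Its arguments: {"type":"object","properties":{"xyz":{"type":"array"},"rot":{"type":"array"},"fingers":{"type":"array"},"force":{"type":"number"}},"required":["xyz","rot","fingers"]}

```bash
mkdir -p pics
cat > h.py <<'E'
import numpy as np,cv2
from bench import ctrl,imaging
from scipy.spatial.transform import Rotation as R
def snap(n,f=None):
    p,d=imaging.snapshot(n); 
    if f: cv2.imwrite('pics/'+f,cv2.cvtColor(p,cv2.COLOR_RGB2BGR))
    return p,d,imaging.camera_params(n)
def ray(c,u,v):
    M=np.array(c['cam_to_world']); d=np.array([(u-c['cx'])/c['fx'],-(v-c['cy'])/c['fy'],-1.])
    return M[:3,3],M[:3,:3]@d
def onz(c,u,v,z):
    o,d=ray(c,u,v); return o+d*(z-o[2])/d[2]
def cloud(c,dep,mask):
    v,u=np.nonzero(mask&(dep>0)); z=dep[v,u]; M=np.array(c['cam_to_world'])
    P=np.stack([(u-c['cx'])/c['fx']*z,-(v-c['cy'])/c['fy']*z,-z],1); return P@M[:3,:3].T+M[:3,3]
def redmask(p):
    h=cv2.cvtColor(p,cv2.COLOR_RGB2HSV); return ((h[...,0]<7)|(h[...,0]>173))&(h[...,1]>150)&(h[...,2]>70)
E
python3 - <<'E'
from h import *
for n in('scene','top'):
    p,d,c=snap(n,n+'0.png'); print(c); P=cloud(c,d,redmask(p)); print(len(P),np.percentile(P,[5,50,95],axis=0).round(1))
s=ctrl.observe();print(s)
E
```

```text
{'fx': 469.1526921033253, 'fy': 469.1526921033253, 'cx': 270.78282999449374, 'cy': 208.01965022290324, 'cam_to_world': array([[ 7.55371123e-01, -4.64572900e-01,  4.62154181e-01,
         1.15970108e+03],
       [ 6.55250152e-01,  5.43935942e-01, -5.24195507e-01,
        -6.92513388e+02],
       [-7.85524326e-03,  6.98788746e-01,  7.15284967e-01,
         1.09081078e+03],
       [ 0.00000000e+00,  0.00000000e+00,  0.00000000e+00,
         1.00000000e+00]])}
143 [[496.4  34.3 106.4]
 [506.2  38.2 147.2]
 [513.7  44.4 190. ]]
{'fx': 446.0943656431532, 'fy': 446.0943656431532, 'cx': 279.64410419379107, 'cy': 207.77503885569882, 'cam_to_world': array([[-5.43313201e-03,  9.94039672e-01, -1.08883477e-01,
         4.43664255e+02],
       [-9.99539401e-01, -8.64950033e-03, -2.90890505e-02,
        -1.59566089e+01],
       [-2.98574578e-02,  1.08675281e-01,  9.93628812e-01,
         1.25179274e+03],
       [ 0.00000000e+00,  0.00000000e+00,  0.00000000e+00,
         1.00000000e+00]])}
53 [[492.6  35.   95.4]
 [502.2  40.7 190.1]
 [511.4  61.1 194.9]]
{'t': 0.1, 'qpos': array([-1.24050279,  0.41790647, -0.01031928,  1.61409925,  0.00470418,
        1.11069706, -0.05303701]), 'dq': array([ 0.0010248 , -0.00055604,  0.00026584, -0.00263249, -0.00021188,
        0.0009624 , -0.00042505]), 'joint_efforts': array([ 1.81413907e-03, -8.65811920e+01,  6.80160597e-01, -4.35633838e+01,
        1.91753026e-02,  4.94658234e-03, -3.74782940e-05]), 'tool_pos': array([226.94805604, 582.02830028, 244.73381293]), 'tool_rot': array([-5.80650942e-01, -3.08734448e+00,  1.69596347e-03]), 'force': array([-0.16935275,  0.84013752, -0.72917114]), 'torque': array([0.04205843, 0.01597869, 0.0033067 ]), 'finger_force': 0.0, 'gripper_width': 1.0050878383713748}
```

View pics/scene0.png

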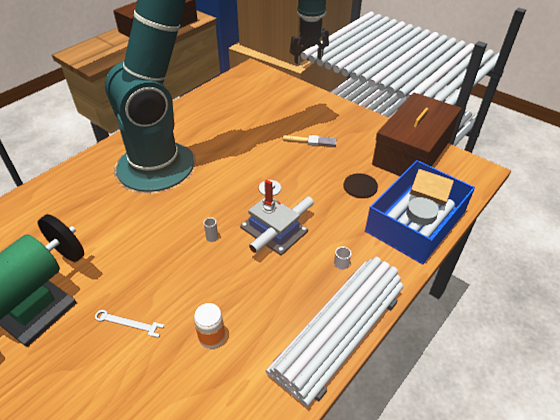

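View pics/top0.png

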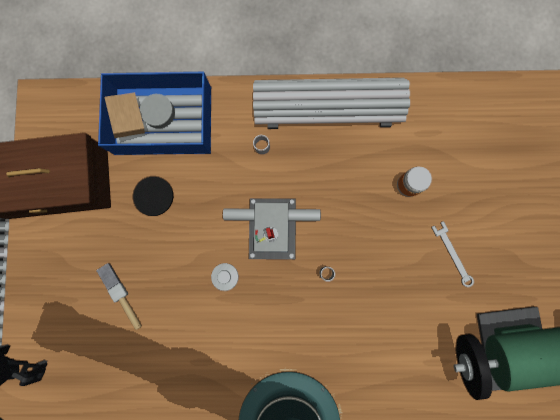

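The scene view shows the clamp at about (272,225) with its red lever upright at (268,193). In the top view the clamp is at (272,230), with its tube at about (270,215) running along the image columns, so clamp x ≈ world x. Next I'll zoom in for orientation.

Run:
```python
from h import *
a=cv2.imread('pics/top0.png')[195:265,235:310]; b=cv2.imread('pics/scene0.png')[170:240,235:310]
cv2.imwrite('pics/z0.png',np.hstack([cv2.resize(x,(390,364),interpolation=cv2.INTER_CUBIC) for x in(a,b)]))
p,d,c=snap('top'); m=redmask(p); n,l,st,ce=cv2.connectedComponentsWithStats(m.astype(np.uint8))
print(st,ce)
P=cloud(c,d,m); T=P[P[:,2]>175]; print(len(T),T.round(0).tolist())
# dark base corners
h=cv2.cvtColor(p,cv2.COLOR_RGB2HSV); 
bm=((h[...,1]<70)).astype(np.uint8); bm[:190]=0; bm[270:]=0; bm[:,:240]=0; bm[:,305:]=0
k=max(cv2.findContours(bm,0,2)[0],key=cv2.contourArea); print(cv2.minAreaRect(k))
# tube: bright points z~?
Q=cloud(c,d,np.ones_like(m)); Q=Q[(abs(Q[:,0]-545)<90)&(abs(Q[:,1]-30)<140)]
for lo,hi in((8,16),(76,84),(45,72)):
    S=Q[(Q[:,2]>lo)&(Q[:,2]<hi)]; 
    print(lo,len(S),cv2.minAreaRect(S[:,:2].astype(np.float32)) if len(S)>4 else '', S.mean(0))
p,d,c=snap('scene'); m=redmask(p); m[:,:240]=0;m[:,300:]=0;P=cloud(c,d,m)
for z in range(100,200,10):
    s=P[abs(P[:,2]-z)<5]; print(z,len(s),s.mean(0).round(1))
```

```text
[[     0      0    560    420 235145]
 [   266    228      8     11     51]
 [   256    231      2      3      4]] [[279.50254524 209.49462672]
 [269.58823529 232.52941176]
 [256.25       231.75      ]]
33 [[512.0, 45.0, 191.0], [511.0, 43.0, 196.0], [512.0, 41.0, 192.0], [509.0, 48.0, 194.0], [509.0, 45.0, 193.0], [509.0, 43.0, 194.0], [509.0, 41.0, 194.0], [507.0, 48.0, 192.0], [507.0, 45.0, 193.0], [507.0, 43.0, 192.0], [507.0, 41.0, 195.0], [507.0, 39.0, 186.0], [504.0, 45.0, 193.0], [504.0, 43.0, 191.0], [504.0, 41.0, 196.0], [504.0, 38.0, 195.0], [502.0, 45.0, 193.0], [502.0, 43.0, 192.0], [502.0, 40.0, 196.0], [502.0, 38.0, 191.0], [500.0, 43.0, 193.0], [500.0, 41.0, 195.0], [500.0, 39.0, 188.0], [497.0, 43.0, 191.0], [497.0, 40.0, 196.0], [497.0, 38.0, 191.0], [495.0, 43.0, 192.0], [495.0, 41.0, 193.0], [495.0, 39.0, 189.0], [495.0, 36.0, 192.0], [493.0, 43.0, 193.0], [493.0, 41.0, 187.0], [493.0, 39.0, 188.0]]
((271.6822509765625, 228.48141479492188), (64.2334213256836, 60.052677154541016), 1.301952600479126)
8 607 ((536.40966796875, 25.572410583496094), (259.1903991699219, 165.58633422851562), 87.60069274902344) [532.93379465  32.76005901  12.47074343]
76 1347 ((523.4010620117188, 61.76985168457031), (204.3173828125, 129.6840057373047), 89.61947631835938) [524.92020306  42.93538588  80.6879059 ]
45 676 ((558.07470703125, 40.5604248046875), (258.8593444824219, 31.49867057800293), 88.76200866699219) [556.88776333  37.95865573  66.37641098]
100 0 [nan nan nan]
110 20 [503.2  35.7 110.9]
120 15 [508.4  38.1 120.8]
130 12 [506.6  37.5 130.3]
140 16 [506.5  38.6 139.1]
150 14 [507.   38.2 150. ]
160 16 [507.3  37.9 160.2]
170 17 [506.6  39.4 169.9]
180 16 [505.9  38.6 179.9]
190 16 [504.2  40.8 190.6]<stdin>:18: RuntimeWarning: Mean of empty slice.
  ret = um.true_divide(
```

View pics/z0.png

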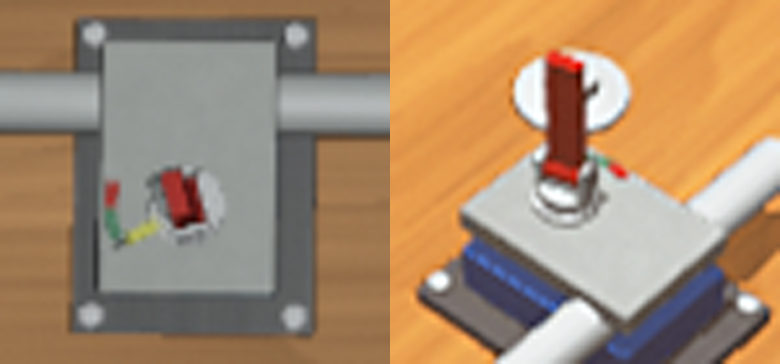

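The zoom shows the lever top's long axis tilted about 0.28 rad from x (left crop, (185,197)), so head x starts near +1.85 rad. That is consistent with a snug position near 0. The yellow tab is at (140,232), with the green and red marks above it. The bolt axis is at about (503, 41). I'll move above it now.

{"method": "carry_out", "body": {
  "xyz": [
    [-0.0284,-0.0253,0],
    [-0.0284,-0.0253,0],
    [-0.0284,-0.0253,0],
    [-0.0284,-0.0253,0],
    [-0.0284,-0.0253,0],
    [-0.0284,-0.0253,0],
    [-0.0284,-0.0253,0],
    [-0.0284,-0.0253,0]
  ],
  "rot": [
    [0,0,0],
    [0,0,0],
    [0,0,0],
    [0,0,0],
    [0,0,0],
    [0,0,0],
    [0,0,0],
    [0,0,0]
  ],
  "fingers": [0.085,0.085,0.085,0.085,0.085,0.085,0.085,0.085]
}}

```text
t: 0.87
tool_pos: [365.6, 309.4, 245.4]
tool_rot: [0.581, 3.087, 0.0]
force: [0.8, 1.0, 1.0]
gripper_width: 0.998
finger_force: 0.0
```

{"method": "carry_out", "body": {
  "xyz": [
    [-0.0284,-0.0253,0],
    [-0.0284,-0.0253,0],
    [-0.0284,-0.0253,0],
    [-0.0284,-0.0253,0],
    [-0.0284,-0.0253,0],
    [-0.0284,-0.0253,0],
    [-0.0284,-0.0253,0],
    [-0.0284,-0.0253,0]
  ],
  "rot": [
    [0,0,0],
    [0,0,0],
    [0,0,0],
    [0,0,0],
    [0,0,0],
    [0,0,0],
    [0,0,0],
    [0,0,0]
  ],
  "fingers": [0.085,0.085,0.085,0.085,0.085,0.085,0.085,0.085]
}}

```text
t: 1.53
tool_pos: [503.8, 38.3, 245.5]
tool_rot: [0.58, 3.087, 0.0]
force: [0.7, 1.0, -0.2]
gripper_width: 0.995
finger_force: 0.0
```

{"method": "carry_out", "body": {
  "xyz": [
    [0,0,0],
    [0,0,0],
    [0,0,0],
    [0,0,0],
    [0,0,0],
    [0,0,0],
    [0,0,0],
    [0,0,0]
  ],
  "rot": [
    [0,0,-0.108],
    [0,0,-0.108],
    [0,0,-0.108],
    [0,0,-0.108],
    [0,0,-0.108],
    [0,0,-0.108],
    [0,0,0],
    [0,0,0]
  ],
  "fingers": [0.085,0.085,0.085,0.085,0.085,0.085,0.085,0.085]
}}

```text
t: 2.2
tool_pos: [503.3, 40.0, 245.3]
tool_rot: [0.427, -3.112, 0.0]
force: [0.0, 0.4, -0.5]
gripper_width: 0.99
finger_force: 0.0
```

{"method": "carry_out", "body": {
  "xyz": [
    [0,0.001,0.02],
    [0,0,0.02],
    [0,0,0.02],
    [0,0,0.02],
    [0,0,0.008],
    [0,0,0],
    [0,0,0],
    [0,0,0]
  ],
  "rot": [
    [0,0,0],
    [0,0,0],
    [0,0,0],
    [0,0,0],
    [0,0,0],
    [0,0,0],
    [0,0,0],
    [0,0,0]
  ],
  "fingers": [0.085,0.085,0.085,0.085,0.085,0.06,0.04,0.03],
  "force": 20
}}

```text
t: 2.87
tool_pos: [503.7, 41.1, 158.4]
tool_rot: [-0.431, 3.111, -0.0]
force: [0.4, -0.3, -0.3]
gripper_width: 0.596
finger_force: 0.0
```

Run:
```python
from h import *
p,_,_=snap('top');q,_,_=snap('scene')
a=p[195:265,235:310];b=q[150:220,230:305]
cv2.imwrite('pics/z1.png',cv2.cvtColor(np.hstack([cv2.resize(x,(390,364),interpolation=cv2.INTER_CUBIC) for x in(a,b)]),cv2.COLOR_RGB2BGR))
s=ctrl.observe();print(s)
```

```text
{'t': 2.9667, 'qpos': array([-0.37350626,  0.3206534 ,  0.27291619,  1.99785947, -0.11494641,
        0.83582127,  1.80973501]), 'dq': array([ 0.00130741,  0.00233526, -0.00138804,  0.0037307 , -0.00258889,
       -0.00363559,  0.00506417]), 'joint_efforts': array([-1.25105825e-02, -6.63706541e+01,  4.41368178e+00, -3.57796061e+01,
        2.21736421e-02,  2.21017760e-02, -4.12135560e-02]), 'tool_pos': array([503.63070138,  41.11935059, 158.37116406]), 'tool_rot': array([-4.31442277e-01,  3.11014921e+00,  1.41531378e-04]), 'force': array([-0.05111637,  0.31258502,  0.29813306]), 'torque': array([ 0.00988329, -0.03930684, -0.03336112]), 'finger_force': 0.0, 'gripper_width': 0.41620966642029195}
```

View pics/z1.png

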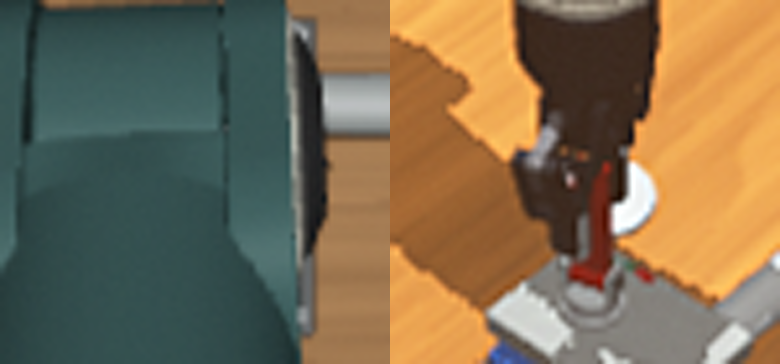

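The top view is blocked by the arm. In the scene view the lever (600,220) stands between the fingers, so I'll close on it.

{"method": "carry_out", "body": {
  "xyz": [
    [0,0,0],
    [0,0,0],
    [0,0,0],
    [0,0,0],
    [0,0,0],
    [0,0,0],
    [0,0,0],
    [0,0,0]
  ],
  "rot": [
    [0,0,0],
    [0,0,0],
    [0,0,0],
    [0,0,0],
    [0,0,0],
    [0,0,0],
    [0,0,0],
    [0,0,0]
  ],
  "fingers": [0.02,0.012,0.006,0.004,0.004,0.004,0.004,0.004],
  "force": 60
}}

```text
t: 3.63
tool_pos: [503.1, 42.2, 157.9]
tool_rot: [-0.433, 3.111, 0.002]
force: [-3.9, 6.0, 9.0]
gripper_width: 0.105
finger_force: 59.0
```

```bash
cat > st.py <<'E'
from h import *
p,d,c=snap('scene')
s=ctrl.observe(); r=R.from_rotvec(s['tool_rot']).as_matrix()
print(s['t'],s['tool_pos'].round(1),'yaw',np.arctan2(r[1,1],r[0,1]).round(3),'F',s['force'].round(1),'T',s['torque'].round(3),'w',round(s['gripper_width']*85.4,1),'ff',round(s['finger_force'],1),'j7',s['qpos'][6].round(3),s['joint_efforts'][6].round(3))
h=cv2.cvtColor(p,cv2.COLOR_RGB2HSV); 
for n,lo,hi in(('yel',24,34),('grn',45,90)):
    m=(h[...,0]>=lo)&(h[...,0]<=hi)&(h[...,1]>100)&(h[...,2]>60); m[:,:250]=0;m[:,310:]=0;m[:190]=0;m[:205,:]&=True;m[235:]=0
    v,u=np.nonzero(m)
    if len(u): 
        P=np.array([onz(c,a,b,82) for a,b in zip(u,v)])-[503,41,0]; print(n,len(u),P.mean(0).round(1),np.degrees(np.arctan2(P.mean(0)[1],P.mean(0)[0])).round(1))
E
python3 st.py
```

```text
3.6833 [503.1  42.2 157.9] yaw 1.848 F [-3.3  6.7  8.2] T [ 1.765  0.939 -0.027] w 9.5 ff 59.0 j7 1.81 0.077
```

{"method": "carry_out", "body": {
  "xyz": [
    [0,0.0015,0],
    [0,0,0],
    [0,0,0],
    [0,0,0],
    [0,0,0],
    [0,0,0],
    [0,0,0],
    [0,0,0]
  ],
  "rot": [
    [0,0,0],
    [0,0,0.1],
    [0,0,0.1],
    [0,0,0.1],
    [0,0,0.1],
    [0,0,0.1],
    [0,0,0],
    [0,0,0]
  ],
  "fingers": [0.004,0.004,0.004,0.004,0.004,0.004,0.004,0.004]
}}

```text
t: 4.35
tool_pos: [502.9, 42.8, 157.9]
tool_rot: [0.352, 3.121, 0.001]
force: [-1.7, 1.0, 7.1]
gripper_width: 0.107
finger_force: 59.5
```

```bash
python3 st.py
```

```text
4.4 [502.9  42.8 157.9] yaw 1.347 F [-1.7  1.9  7.1] T [ 0.308  0.517 -0.114] w 9.3 ff 59.5 j7 1.348 -0.137
```

{"method": "carry_out", "body": {
  "xyz": [
    [0,0,0],
    [0,0,0],
    [0,0,0],
    [0,0,0],
    [0,0,0],
    [0,0,0],
    [0,0,0],
    [0,0,0]
  ],
  "rot": [
    [0,0,0.1],
    [0,0,0.1],
    [0,0,0.1],
    [0,0,0.1],
    [0,0,0.1],
    [0,0,0.1],
    [0,0,0],
    [0,0,0]
  ],
  "fingers": [0.004,0.004,0.004,0.004,0.004,0.004,0.004,0.004]
}}

```text
t: 5.07
tool_pos: [502.8, 42.9, 157.9]
tool_rot: [1.258, 2.878, 0.001]
force: [-1.7, 2.0, 8.5]
gripper_width: 0.103
finger_force: 59.6
```

```bash
python3 st.py
```

```text
5.1167 [502.9  42.9 157.9] yaw 0.747 F [-2.3  2.1  8.3] T [ 0.475  0.739 -0.055] w 9.3 ff 59.6 j7 0.802 -0.134
```

{"method": "carry_out", "body": {
  "xyz": [
    [0,0,0],
    [0,0,0],
    [0,0,0],
    [0,0,0],
    [0,0,0]
  ],
  "rot": [
    [0,0,0.1],
    [0,0,0.1],
    [0,0,0.1],
    [0,0,0],
    [0,0,0]
  ],
  "fingers": [0.004,0.004,0.004,0.004,0.004]
}}

```text
t: 5.53
tool_pos: [502.9, 43.0, 157.9]
tool_rot: [1.674, 2.658, 0.001]
force: [-1.6, 3.0, 9.2]
gripper_width: 0.111
finger_force: 59.7
```

```bash
python3 st.py
```

```text
5.5833 [502.9  43.  157.9] yaw 0.447 F [-2.9  2.3  8.2] T [ 0.588  0.702 -0.   ] w 9.5 ff 59.7 j7 0.532 -0.132
```

{"method": "carry_out", "body": {
  "xyz": [
    [0,0,0],
    [0,0,0],
    [0,0,0],
    [0,0,0]
  ],
  "rot": [
    [0,0,0.1],
    [0,0,0.1],
    [0,0,0],
    [0,0,0]
  ],
  "fingers": [0.004,0.004,0.004,0.004]
}}

```text
t: 5.92
tool_pos: [502.9, 43.0, 157.9]
tool_rot: [-1.931, -2.478, -0.001]
force: [-2.7, 1.8, 8.7]
gripper_width: 0.105
finger_force: 59.7
```

```bash
python3 st.py
```

```text
5.9667 [502.9  43.  157.9] yaw 0.247 F [-2.1  3.   8.8] T [ 0.655  0.753 -0.048] w 9.4 ff 59.7 j7 0.353 -0.129
```

{"method": "carry_out", "body": {
  "xyz": [
    [0,0,0],
    [0,0,0],
    [0,0,0],
    [0,0,0]
  ],
  "rot": [
    [0,0,0.1],
    [0,0,0.1],
    [0,0,0],
    [0,0,0]
  ],
  "fingers": [0.004,0.004,0.004,0.004]
}}

```text
t: 6.3
tool_pos: [502.9, 43.0, 157.8]
tool_rot: [-2.169, -2.272, -0.001]
force: [-2.5, 2.8, 9.0]
gripper_width: 0.108
finger_force: 59.7
```

```bash
python3 st.py
```

```text
6.35 [502.9  43.  157.9] yaw 0.047 F [-1.9  2.   8.7] T [ 0.708  0.651 -0.069] w 9.7 ff 59.7 j7 0.176 -0.128
```

{"method": "carry_out", "body": {
  "xyz": [
    [0,0,0],
    [0,0,0],
    [0,0,0],
    [0,0,0]
  ],
  "rot": [
    [0,0,0.1],
    [0,0,0.1],
    [0,0,0],
    [0,0,0]
  ],
  "fingers": [0.004,0.004,0.004,0.004]
}}

```text
t: 6.68
tool_pos: [502.9, 43.1, 157.9]
tool_rot: [-2.385, -2.044, -0.001]
force: [-2.5, 2.5, 9.2]
gripper_width: 0.111
finger_force: 59.8
```

```bash
python3 st.py
```

```text
6.7333 [502.9  43.1 157.9] yaw -0.153 F [-2.   2.3  8. ] T [ 0.759  0.65  -0.044] w 9.4 ff 59.8 j7 0.0 -0.126
```

{"method": "carry_out", "body": {
  "xyz": [
    [0,0,0],
    [0,0,0],
    [0,0,0],
    [0,0,0]
  ],
  "rot": [
    [0,0,0.1],
    [0,0,0.05],
    [0,0,0],
    [0,0,0]
  ],
  "fingers": [0.004,0.004,0.004,0.004]
}}

```text
t: 7.07
tool_pos: [502.9, 43.1, 157.9]
tool_rot: [-2.531, -1.86, -0.002]
force: [-2.5, 2.7, 9.0]
gripper_width: 0.106
finger_force: 59.8
```

```bash
python3 st.py
python3 - <<'E'
from h import *
q,_,_=snap('scene')
cv2.imwrite('pics/z2.png',cv2.cvtColor(cv2.resize(q[165:235,235:310],(600,560),interpolation=cv2.INTER_CUBIC),cv2.COLOR_RGB2BGR))
E
```

```text
7.1167 [502.9  43.1 157.9] yaw -0.303 F [-2.   3.6  8.7] T [ 0.823  0.602 -0.091] w 9.2 ff 59.8 j7 -0.131 -0.03
```

View pics/z2.png

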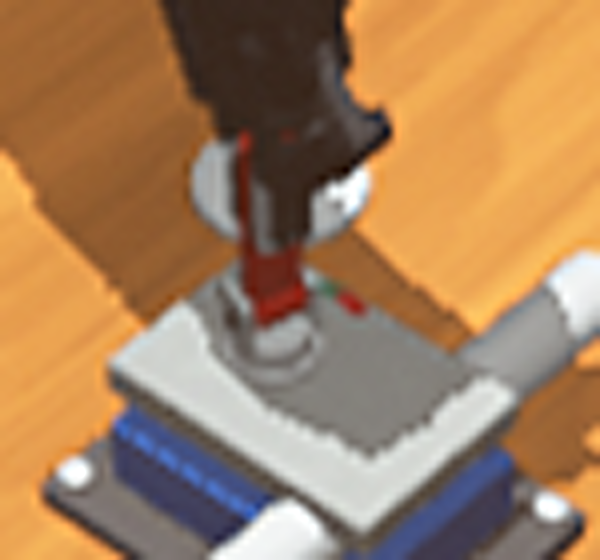

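The lever has turned with the gripper: its base is at (275,300), and the fold side now faces roughly +x. The green and red marks show at (325,290) and (350,303). The yellow tab isn't visible yet.

{"method": "carry_out", "body": {
  "xyz": [
    [0,0,0],
    [0,0,0],
    [0,0,0],
    [0,0,0]
  ],
  "rot": [
    [0,0,0.05],
    [0,0,0.05],
    [0,0,0],
    [0,0,0]
  ],
  "fingers": [0.004,0.004,0.004,0.004]
}}

```text
t: 7.5
tool_pos: [502.9, 43.1, 157.9]
tool_rot: [-2.621, -1.732, -0.002]
force: [-1.5, 2.9, 8.5]
gripper_width: 0.112
finger_force: 59.7
```

```bash
python3 st.py
```

```text
7.55 [502.9  43.1 157.9] yaw -0.403 F [-1.4  3.2  9.5] T [ 0.845  0.569 -0.079] w 9.6 ff 59.7 j7 -0.217 -0.035
```

{"method": "carry_out", "body": {
  "xyz": [
    [0,0,0],
    [0,0,0],
    [0,0,0],
    [0,0,0]
  ],
  "rot": [
    [0,0,0.05],
    [0,0,0.05],
    [0,0,0],
    [0,0,0]
  ],
  "fingers": [0.004,0.004,0.004,0.004]
}}

```text
t: 7.88
tool_pos: [503.0, 43.1, 157.9]
tool_rot: [-2.704, -1.599, -0.002]
force: [-2.5, 3.0, 9.5]
gripper_width: 0.108
finger_force: 59.7
```

```bash
python3 st.py
```

```text
7.9333 [503.   43.1 157.9] yaw -0.503 F [-2.2  2.8  8.7] T [0.832 0.612 0.039] w 9.2 ff 59.7 j7 -0.304 -0.126
```

{"method": "carry_out", "body": {
  "xyz": [
    [0,0,0],
    [0,0,0],
    [0,0,0],
    [0,0,0]
  ],
  "rot": [
    [0,0,0.05],
    [0,0,0.05],
    [0,0,0],
    [0,0,0]
  ],
  "fingers": [0.004,0.004,0.004,0.004]
}}

```text
t: 8.27
tool_pos: [503.0, 43.1, 157.9]
tool_rot: [-2.78, -1.462, -0.002]
force: [-1.7, 2.7, 8.9]
gripper_width: 0.107
finger_force: 59.7
```

```bash
python3 st.py
```

```text
8.3167 [503.   43.1 157.9] yaw -0.602 F [-2.1  3.2  8.5] T [0.895 0.577 0.12 ] w 9.6 ff 59.7 j7 -0.389 -0.238
```

{"method": "carry_out", "body": {
  "xyz": [
    [0,0,0],
    [0,0,0],
    [0,0,0],
    [0,0,0]
  ],
  "rot": [
    [0,0,0.05],
    [0,0,0.05],
    [0,0,0],
    [0,0,0]
  ],
  "fingers": [0.004,0.004,0.004,0.004]
}}

```text
t: 8.65
tool_pos: [503.0, 43.2, 157.9]
tool_rot: [-2.85, -1.321, -0.002]
force: [-1.1, 3.1, 8.5]
gripper_width: 0.105
finger_force: 59.7
```

```bash
python3 st.py
python3 - <<'E'
from h import *
q,_,c=snap('scene')
cv2.imwrite('pics/z3.png',cv2.cvtColor(cv2.resize(q[195:225,250:290],(800,600),interpolation=cv2.INTER_CUBIC),cv2.COLOR_RGB2BGR))
M=np.linalg.inv(np.array(c['cam_to_world']))
for a in(2.094,1.99,1.9,1.8,1.7,1.62,1.4):
    P=M@np.array([503+30*np.cos(a),42+30*np.sin(a),82,1]); print(a,(c['cx']+c['fx']*P[0]/-P[2]-250)*20,(c['cy']-c['fy']*P[1]/-P[2]-195)*20)
E
```

```text
8.7 [503.   43.2 157.9] yaw -0.702 F [-2.4  2.3  9.2] T [0.908 0.514 0.301] w 9.2 ff 59.6 j7 -0.475 -0.351
2.094 408.2218526195004 124.19150747592312
1.99 428.07679151991465 127.55730874086566
1.9 444.7824391814254 131.63607890575236
1.8 462.65924046458167 137.39847595235062
1.7 479.6478215379898 144.40462862881873
1.62 492.4876108420267 150.86200835997317
1.4 523.674777411137 172.18348434198504
```

View pics/z3.png

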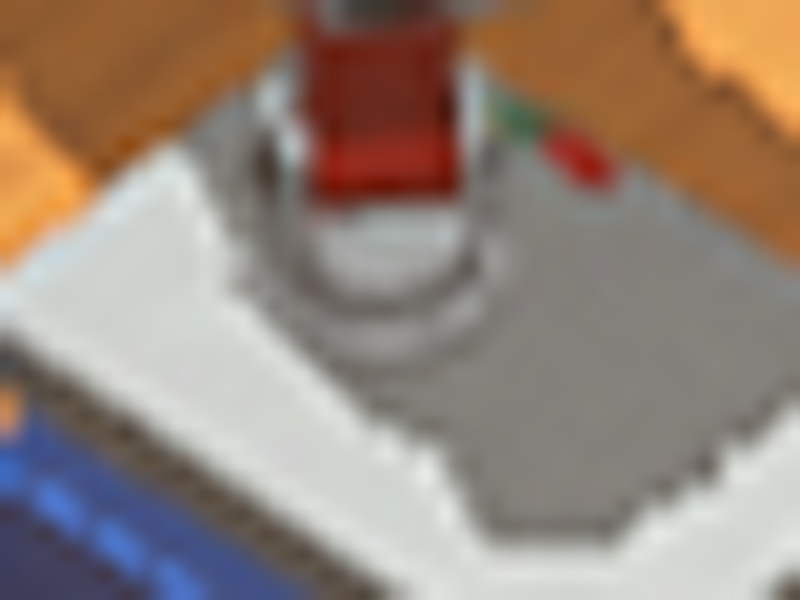

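Torque is rising at about 1.15 N m/rad, so the collar is giving. The marks show at (520,118) and (580,160), with a first yellowish trace at (495,110). One more 0.1 rad stays safely inside the green marks.

{"method": "carry_out", "body": {
  "xyz": [
    [0,0,0],
    [0,0,0],
    [0,0,0],
    [0,0,0],
    [0,0,0],
    [0,0,0]
  ],
  "rot": [
    [0,0,0.05],
    [0,0,0.05],
    [0,0,0],
    [0,0,0],
    [0,0,0],
    [0,0,0]
  ],
  "fingers": [0.004,0.004,0.004,0.004,0.004,0.004]
}}

```text
t: 9.25
tool_pos: [503.0, 43.2, 157.9]
tool_rot: [-2.912, -1.178, -0.002]
force: [-0.8, 3.8, 8.9]
gripper_width: 0.108
finger_force: 59.6
```

```bash
python3 st.py
python3 - <<'E'
from h import *
q,_,c=snap('scene')
print(q[199:204,272:281].tolist())
E
```

```text
9.3 [503.1  43.2 157.9] yaw -0.802 F [-1.4  4.3  9.4] T [0.901 0.468 0.314] w 9.3 ff 59.6 j7 -0.559 -0.374
yel 1 [-4.9 36.8 82. ] 97.6
[[[81, 38, 29], [179, 188, 194], [137, 139, 131], [125, 104, 83], [143, 97, 64], [153, 96, 51], [157, 100, 52], [156, 101, 53], [154, 98, 52]], [[76, 36, 25], [158, 162, 165], [113, 128, 108], [92, 113, 82], [99, 101, 71], [118, 95, 61], [140, 97, 56], [153, 100, 52], [155, 101, 53]], [[87, 28, 15], [170, 177, 180], [127, 129, 106], [137, 122, 29], [97, 106, 60], [110, 72, 55], [135, 72, 52], [145, 88, 53], [155, 101, 53]], [[114, 37, 27], [152, 153, 155], [111, 103, 89], [149, 119, 47], [129, 119, 94], [140, 68, 63], [154, 44, 37], [147, 52, 36], [148, 91, 59]], [[107, 38, 27], [111, 102, 99], [91, 84, 74], [119, 113, 98], [128, 131, 128], [133, 116, 112], [148, 72, 66], [143, 31, 20], [141, 69, 59]]]
```

The yellow tab now shows at the green band's edge, pixel (275,201), at about 98° against its 120° start (leading edge), so I'll stop turning. Next I'll release, lift and move aside to check.

{"method": "carry_out", "body": {
  "xyz": [
    [0,0,0],
    [0,0,0],
    [0,0,0],
    [0,0,0],
    [0,0,-0.015],
    [0,0,-0.02],
    [0,0,-0.02],
    [0,0,-0.02]
  ],
  "rot": [
    [0,0,0],
    [0,0,0],
    [0,0,0],
    [0,0,0],
    [0,0,0],
    [0,0,0],
    [0,0,0],
    [0,0,0]
  ],
  "fingers": [0.012,0.025,0.045,0.045,0.045,0.045,0.045,0.045]
}}

```text
t: 10.02
tool_pos: [502.5, 42.2, 233.1]
tool_rot: [2.913, 1.176, -0.001]
force: [-1.2, 1.3, 0.1]
gripper_width: 0.528
finger_force: 0.0
```

{"method": "carry_out", "body": {
  "xyz": [
    [0.0174,-0.018,-0.005],
    [0.0174,-0.018,0],
    [0.0174,-0.018,0],
    [0.0174,-0.018,0],
    [0.0174,-0.018,0],
    [0.0174,-0.018,0],
    [0.0174,-0.018,0],
    [0.0174,-0.018,0]
  ],
  "rot": [
    [0,0,0],
    [0,0,0],
    [0,0,0],
    [0,0,0],
    [0,0,0],
    [0,0,0],
    [0,0,0],
    [0,0,0]
  ],
  "fingers": [0.03,0.015,0,0,0,0,0,0]
}}

```text
t: 10.68
tool_pos: [502.5, 244.0, 237.2]
tool_rot: [2.913, 1.177, -0.0]
force: [0.8, 0.2, 0.1]
gripper_width: 0.004
finger_force: 0.0
```

```bash
python3 st.py
python3 - <<'E'
from h import *
p,d,c=snap('top');q,_,_=snap('scene')
cv2.imwrite('pics/z4.png',cv2.cvtColor(np.hstack([cv2.resize(x,(400,560),interpolation=cv2.INTER_CUBIC) for x in(p[205:261,245:285],q[170:226,250:290])]),cv2.COLOR_RGB2BGR))
m=redmask(p);P=cloud(c,d,m);T=P[P[:,2]>180][:,:2]; print(len(T),T.mean(0),cv2.minAreaRect(T.astype(np.float32)))
w,V=np.linalg.eigh(np.cov(T.T)); print(w,np.arctan2(*V[::-1,1]))
h=cv2.cvtColor(p,cv2.COLOR_RGB2HSV); ym=(h[...,0]>=22)&(h[...,0]<=36)&(h[...,1]>110)&(h[...,2]>90); ym[:,:240]=0;ym[:,290:]=0;ym[:205]=0;ym[262:]=0
v,u=np.nonzero(ym);Y=np.array([onz(c,a,b,82)[:2] for a,b in zip(u,v)]);print(Y.round(0).tolist(),Y.mean(0))
E
```

```text
10.7333 [501.9 249.3 236.8] yaw -0.798 F [-2.6  6.9 -0. ] T [ 0.377  0.161 -0.023] w -0.2 ff 0.0 j7 -0.996 0.996
31 [501.64284094  41.90668909] ((502.2398986816406, 42.25062561035156), (19.912742614746094, 8.472261428833008), 58.82292938232422)
[ 6.1933646  36.13187442] 1.1179106030697383
[[495.0, 65.0], [495.0, 62.0], [493.0, 70.0], [493.0, 68.0], [493.0, 65.0], [492.0, 62.0], [490.0, 73.0], [490.0, 70.0]] [492.52281711  66.98941234]
```

View pics/z4.png

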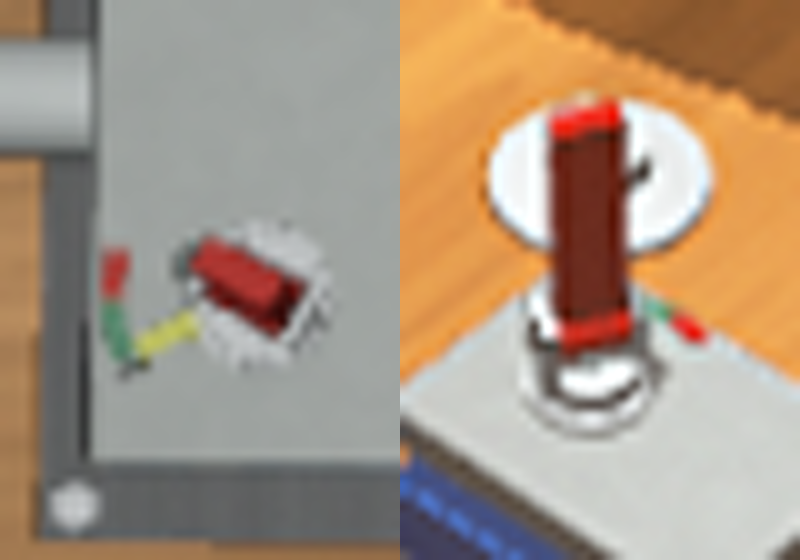

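Top crop: the yellow tab (160,340) has only just entered the green marks (115,330). The lever top at (245,285) still stands upright. I'll compare it with the starting picture in numbers.

Run:
```python
from h import *
def an(p,c):
    h=cv2.cvtColor(p,cv2.COLOR_RGB2HSV)
    for n,a,b,s in(('y',22,36,110),('g',50,90,60)):
        ym=(h[...,0]>=a)&(h[...,0]<=b)&(h[...,1]>s)&(h[...,2]>60); ym[:,:240]=0;ym[:,290:]=0;ym[:205]=0;ym[262:]=0
        v,u=np.nonzero(ym);Y=np.array([onz(c,i,j,82)[:2] for i,j in zip(u,v)])-[503,42.5]
        r=np.hypot(*Y.T); k=(r>20)&(r<50); w=np.clip(h[v,u,1].astype(float)-60,0,None)[k]
        print(n,k.sum(),np.average(Y[k],axis=0,weights=w).round(1),np.arctan2(*np.average(Y[k],axis=0,weights=w)[::-1]).round(3))
        if n=='y': print(cv2.fitLine(Y.astype(np.float32),cv2.DIST_L2,0,.01,.01).ravel().round(2))
p,d,c=snap('top'); an(p,c)
p0=cv2.cvtColor(cv2.imread('pics/top0.png'),cv2.COLOR_BGR2RGB); an(p0,c)
```

```text
y 8 [-10.5  24.5] 1.976
[  0.39  -0.92 -10.48  24.49]
g 10 [-10.   37.7] 1.83
y 9 [-14.   23.1] 2.115
[  0.55  -0.83 -13.98  23.11]
g 10 [-10.   37.7] 1.83
```

The tab has moved about 0.14–0.19 rad (4–6 mm), so it's in the green, with head x at about −0.5 rad. Now I'll go behind the lever with the fingers closed.

{"method": "carry_out", "body": {
  "xyz": [
    [0,0,0],
    [0,0,0],
    [-0.0286,0.0132,0],
    [-0.0286,0.0132,0],
    [-0.0286,0.0132,0],
    [-0.0286,0.0132,0],
    [-0.0286,0.0132,0],
    [-0.0286,0.0132,0]
  ],
  "rot": [
    [0,0,-0.109],
    [0,0,-0.109],
    [0,0,0],
    [0,0,0],
    [0,0,0],
    [0,0,0],
    [0,0,0],
    [0,0,0]
  ],
  "fingers": [0,0,0,0,0,0,0,0]
}}

```text
t: 11.55
tool_pos: [473.3, 53.4, 237.3]
tool_rot: [-2.768, -1.484, -0.0]
force: [0.5, 0.3, 0.0]
gripper_width: -0.002
finger_force: 0.0
```

{"method": "carry_out", "body": {
  "xyz": [
    [0,0,0],
    [0,0,0]
  ],
  "rot": [
    [0,0,0],
    [0,0,0]
  ],
  "fingers": [0,0]
}}

```text
t: 11.72
tool_pos: [473.7, 53.7, 237.6]
tool_rot: [-2.77, -1.48, -0.001]
force: [0.1, 0.3, 0.0]
gripper_width: -0.005
finger_force: 0.0
```

```bash
python3 st.py
```

```text
11.7667 [473.9  55.1 237.5] yaw -0.587 F [ 0.1  0.5 -0.5] T [ 0.031  0.018 -0.062] w -0.0 ff 0.0 j7 -0.549 0.183
```

{"method": "carry_out", "body": {
  "xyz": [
    [0.0067,-0.0044,0],
    [0,0,0.016],
    [0,0,0.016],
    [0,0,0.0155],
    [0,0,0],
    [0,0.005,0],
    [0,0.005,0],
    [0,0,0]
  ],
  "rot": [
    [0,0,0],
    [0,0,0],
    [0,0,0],
    [0,0,0],
    [0,0,0],
    [0,0,0],
    [0,0,0],
    [0,0,0]
  ],
  "fingers": [0,0,0,0,0,0,0,0]
}}

```text
t: 12.43
tool_pos: [483.8, 58.2, 190.8]
tool_rot: [2.767, 1.486, 0.002]
force: [-0.2, -0.6, -0.1]
gripper_width: 0.006
finger_force: 0.0
```

```bash
python3 st.py
python3 - <<'E'
from h import *
q,_,_=snap('scene')
cv2.imwrite('pics/z5.png',cv2.cvtColor(cv2.resize(q[155:225,235:305],(560,560),interpolation=cv2.INTER_CUBIC),cv2.COLOR_RGB2BGR))
E
```

```text
12.4833 [483.3  58.2 190.6] yaw -0.585 F [-0.2 -0.7  0.4] T [ 0.003  0.011 -0.001] w 0.3 ff 0.0 j7 -0.466 0.275
```

View pics/z5.png

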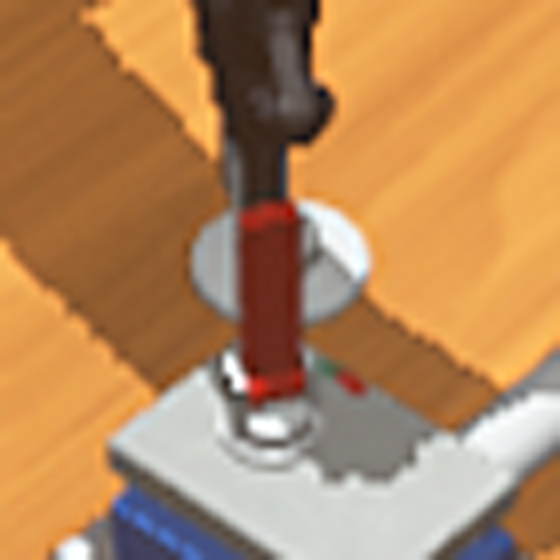

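The closed finger stands behind the lever's upper part: finger at (265,160), lever top at (270,215), centred. Starting to push.

{"method": "carry_out", "body": {
  "xyz": [
    [0.0002,0.003,0],
    [0.0002,0.003,0],
    [0.0002,0.003,0],
    [0.0002,0.003,0],
    [0.0002,0.003,0],
    [0.0002,0.003,0],
    [0.0002,0.002,0.0005],
    [0,0,0]
  ],
  "rot": [
    [0,0,0],
    [0,0,0],
    [0,0,0],
    [0,0,0],
    [0,0,0],
    [0,0,0],
    [0,0,0],
    [0,0,0]
  ],
  "fingers": [0,0,0,0,0,0,0,0]
}}

```text
t: 13.2
tool_pos: [500.1, 48.4, 189.2]
tool_rot: [-2.768, -1.486, 0.001]
force: [-3.9, 1.8, 3.8]
gripper_width: -0.0
finger_force: 2.6
```

```bash
cat >> st.py <<'E'
e=s['tool_pos']-[503,42.5,107]; print('along',e@[.868,-.497,0],'lat',e@[.497,.868,0],'z',e[2])
m=redmask(p);m[:,:230]=0;m[:,310:]=0;m[:150]=0;m[235:]=0;P=cloud(c,d,m);e=P-[503,42.5,107];a=e@[.868,-.497,0]
k=e[:,2]>15
if k.sum()>10: print('lever line',len(P),np.arctan(np.polyfit(e[k,2],a[k],1)[0]),'max z',e[:,2].max(),'max along',a.max())
E
python3 st.py
```

```text
13.25 [499.9  48.5 189.2] yaw -0.585 F [-3.8  2.1  3.2] T [ 0.504  0.767 -0.03 ] w -0.1 ff 2.5 j7 -0.421 0.11
along -5.679153167613265 lat 3.706576910299363 z 82.2427137351452
lever line 155 0.06038115998502282 max z 88.63401705432341 max along 17.78344048424485
```

{"method": "carry_out", "body": {
  "xyz": [
    [0.0002,0.0035,0.0004],
    [0.0002,0.0035,0.0006],
    [0.0002,0.0034,0.0008],
    [0.0002,0.0034,0.001],
    [0.0002,0.0033,0.0012],
    [0.0002,0.0033,0.0014],
    [0.0002,0.0032,0.0015],
    [0.0002,0.0031,0.0016]
  ],
  "rot": [
    [0,0,0],
    [0,0,0],
    [0,0,0],
    [0,0,0],
    [0,0,0],
    [0,0,0],
    [0,0,0],
    [0,0,0]
  ],
  "fingers": [0,0,0,0,0,0,0,0]
}}

```text
t: 13.92
tool_pos: [523.3, 35.1, 181.0]
tool_rot: [2.767, 1.487, 0.001]
force: [-4.0, 2.3, 7.0]
gripper_width: 0.0
finger_force: 3.6
```

```bash
python3 st.py
```

```text
13.9667 [523.6  34.9 180.8] yaw -0.585 F [-3.8  1.4  6.1] T [0.358 0.677 0.001] w -0.3 ff 3.3 j7 -0.36 -0.237
along 21.679762728353808 lat 3.62502665622892 z 73.7931003798073
lever line 91 0.3932410921096177 max z 77.5597437911573 max along 43.714399113714485
```

{"method": "carry_out", "body": {
  "xyz": [
    [0.0002,0.0031,0.0017],
    [0.0002,0.0029,0.0019],
    [0.0002,0.0028,0.0021],
    [0.0002,0.0026,0.0022],
    [0.0002,0.0024,0.0023],
    [0.0001,0.0022,0.0024],
    [0.0001,0.0021,0.0025],
    [0.0001,0.0019,0.0027]
  ],
  "rot": [
    [0,0,0],
    [0,0,0],
    [0,0,0],
    [0,0,0],
    [0,0,0],
    [0,0,0],
    [0,0,0],
    [0,0,0]
  ],
  "fingers": [0,0,0,0,0,0,0,0]
}}

```text
t: 14.63
tool_pos: [541.4, 24.9, 163.6]
tool_rot: [2.767, 1.486, 0.003]
force: [-0.7, 0.1, 10.7]
gripper_width: -0.001
finger_force: 4.8
```

```bash
python3 st.py
```

```text
14.6833 [541.4  24.7 163.2] yaw -0.585 F [-2.   0.8  9.2] T [0.092 0.202 0.017] w 0.1 ff 4.5 j7 -0.309 -0.18
along 42.178815147260366 lat 3.634584161251192 z 56.2190011118104
lever line 54 0.8861505150206809 max z 58.48838955784856 max along 68.01007776189499
```

{"method": "carry_out", "body": {
  "xyz": [
    [0.0001,0.0019,0.0028],
    [0.0001,0.0018,0.003],
    [0.0001,0.0017,0.0031],
    [0.0001,0.0016,0.0032],
    [0.0001,0.0014,0.0033],
    [0.0001,0.0012,0.0033],
    [0,0.001,0.0033],
    [0,0.0008,0.0033]
  ],
  "rot": [
    [0,0,0],
    [0,0,0],
    [0,0,0],
    [0,0,0],
    [0,0,0],
    [0,0,0],
    [0,0,0],
    [0,0,0]
  ],
  "fingers": [0,0,0,0,0,0,0,0]
}}

```text
t: 15.35
tool_pos: [552.2, 18.5, 138.8]
tool_rot: [2.765, 1.484, 0.005]
force: [5.0, -3.0, 13.3]
gripper_width: -0.002
finger_force: 5.7
```

```bash
python3 st.py
```

```text
15.4 [552.   18.5 138.3] yaw -0.586 F [ 3.5 -2.7 11.4] T [-0.483 -1.006 -0.005] w -0.2 ff 5.4 j7 -0.267 -0.136
along 54.50675622677027 lat 3.5322986407485457 z 31.278456819087666
lever line 94 -0.0004914202752329904 max z 48.471204163462176 max along 84.35044756252543
```

{"method": "carry_out", "body": {
  "xyz": [
    [0,0.0004,0.0015],
    [0,0.0003,0.0015],
    [0,0.0002,0.0015],
    [0,0.0001,0.0014],
    [0,0,0.0013],
    [0,0,0.0012],
    [0,0,0.001],
    [0,0,0.001]
  ],
  "rot": [
    [0,0,0],
    [0,0,0],
    [0,0,0],
    [0,0,0],
    [0,0,0],
    [0,0,0],
    [0,0,0],
    [0,0,0]
  ],
  "fingers": [0,0,0,0,0,0,0,0]
}}

```text
t: 16.07
tool_pos: [553.5, 17.7, 128.7]
tool_rot: [2.765, 1.484, 0.007]
force: [7.3, -4.6, 13.0]
gripper_width: -0.002
finger_force: 6.0
```

```bash
python3 st.py
```

```text
16.1167 [553.3  17.8 128.6] yaw -0.586 F [ 5.7 -4.1 12. ] T [-0.821 -1.522  0.033] w 0.5 ff 5.9 j7 -0.255 -0.035
along 55.96792163584169 lat 3.5841757656788884 z 21.550749067454433
```

{"method": "carry_out", "body": {
  "xyz": [
    [0,0,0.0006],
    [0,0,0.0006],
    [0,0,0.0005],
    [0,0,0.0004],
    [0,0,0]
  ],
  "rot": [
    [0,0,0],
    [0,0,0],
    [0,0,0],
    [0,0,0],
    [0,0,0]
  ],
  "fingers": [0,0,0,0,0]
}}

```text
t: 16.53
tool_pos: [553.5, 17.7, 126.6]
tool_rot: [2.765, 1.483, 0.007]
force: [7.5, -4.0, 11.1]
gripper_width: -0.0
finger_force: 5.9
```

{"method": "carry_out", "body": {
  "xyz": [
    [0,0,0.0005],
    [0,0,0.0004],
    [0,0,0]
  ],
  "rot": [
    [0,0,0],
    [0,0,0],
    [0,0,0]
  ],
  "fingers": [0,0,0]
}}

```text
t: 16.78
tool_pos: [553.5, 17.7, 125.8]
tool_rot: [2.765, 1.484, 0.007]
force: [6.2, -3.6, 13.3]
gripper_width: 0.0
finger_force: 6.2
```

{"method": "carry_out", "body": {
  "xyz": [
    [0,0,0.0004],
    [0,0,0.0004],
    [0,0,0]
  ],
  "rot": [
    [0,0,0],
    [0,0,0],
    [0,0,0]
  ],
  "fingers": [0,0,0]
}}

```text
t: 17.03
tool_pos: [553.5, 17.7, 125.0]
tool_rot: [2.765, 1.484, 0.007]
force: [7.6, -4.1, 12.9]
gripper_width: -0.003
finger_force: 6.6
```

```bash
python3 st.py
```

```text
17.0833 [553.5  17.7 125. ] yaw -0.586 F [ 5.6 -4.5 13.6] T [-0.926 -1.477  0.017] w 0.2 ff 6.5 j7 -0.252 0.005
along 56.12442240410096 lat 3.566860441383286 z 17.99657909582905
```

{"method": "carry_out", "body": {
  "xyz": [
    [0,0,0.0005],
    [0,0,0.0004],
    [0,0,0]
  ],
  "rot": [
    [0,0,0],
    [0,0,0],
    [0,0,0]
  ],
  "fingers": [0,0,0]
}}

```text
t: 17.33
tool_pos: [553.4, 17.7, 124.1]
tool_rot: [2.765, 1.484, 0.007]
force: [6.6, -4.8, 13.1]
gripper_width: 0.0
finger_force: 6.9
```

{"method": "carry_out", "body": {
  "xyz": [
    [0,0,0.0004],
    [0,0,0.0004],
    [0,0,0]
  ],
  "rot": [
    [0,0,0],
    [0,0,0],
    [0,0,0]
  ],
  "fingers": [0,0,0]
}}

```text
t: 17.58
tool_pos: [553.5, 17.7, 123.3]
tool_rot: [2.765, 1.483, 0.007]
force: [6.9, -4.7, 14.4]
gripper_width: -0.001
finger_force: 7.3
```

```bash
cat > lev.py <<'E'
from h import *
for n in('scene','top'):
    p,d,c=snap(n); m=redmask(p);m[:,:230]=0;m[:,310:]=0;m[:150]=0;m[250:]=0;P=cloud(c,d,m);e=P-[503,42.5,107];a=e@[.868,-.497,0];b=e@[.497,.868,0]
    k=(abs(b)<20)&(a>-10)&(a<100)&(e[:,2]<60); print(n,k.sum())
    for lo in range(-10,100,10):
        q=k&(a>=lo)&(a<lo+10)
        if q.sum(): print(lo,q.sum(),e[q,2].mean().round(1),e[q,2].max().round(1),b[q].mean().round(1))
E
python3 lev.py
```

```text
scene 115
-10 3 4.3 5.8 -3.1
0 19 4.7 9.5 -3.0
10 11 3.0 5.3 -4.4
20 9 2.2 5.8 -5.2
30 8 3.5 5.4 -7.1
40 7 14.1 45.9 -9.4
50 4 6.0 11.1 -9.3
60 17 3.9 11.3 -2.2
70 16 3.6 7.2 -1.9
80 21 2.7 9.0 -0.4
top 0
```

{"method": "carry_out", "body": {
  "xyz": [
    [0,0,0.0004],
    [0,0,0.0004],
    [0,0,0]
  ],
  "rot": [
    [0,0,0],
    [0,0,0],
    [0,0,0]
  ],
  "fingers": [0,0,0]
}}

```text
t: 17.93
tool_pos: [553.8, 17.6, 122.7]
tool_rot: [2.765, 1.483, 0.008]
force: [6.9, -4.6, 17.1]
gripper_width: 0.001
finger_force: 8.7
```

{"method": "carry_out", "body": {
  "xyz": [
    [0,0,0.0004],
    [0,0,0.0004],
    [0,0,0]
  ],
  "rot": [
    [0,0,0],
    [0,0,0],
    [0,0,0]
  ],
  "fingers": [0,0,0]
}}

```text
t: 18.18
tool_pos: [553.9, 17.6, 122.1]
tool_rot: [2.764, 1.483, 0.008]
force: [5.8, -4.9, 20.2]
gripper_width: 0.005
finger_force: 10.1
```

```bash
python3 lev.py; python3 st.py
```

```text
scene 112
-10 5 5.3 6.6 -1.3
0 16 4.8 12.7 -2.9
10 11 3.9 7.3 -4.3
20 11 3.6 6.7 -5.6
30 7 3.6 6.2 -7.7
40 5 4.0 6.7 -9.1
50 5 10.7 42.8 -9.8
60 13 3.3 5.9 -3.6
70 23 4.1 15.6 -0.8
80 16 1.4 5.7 -0.4
top 0
18.3333 [553.9  17.6 122.1] yaw -0.586 F [ 6.4 -5.8 19.4] T [-1.056 -1.47   0.006] w 0.1 ff 10.0 j7 -0.248 -0.011
along 56.56821133255225 lat 3.661272491258379 z 15.141898923090679
```

The force now climbs steadily without the lever sinking, so it's at its stop. Lifting off, moving aside and checking.

{"method": "carry_out", "body": {
  "xyz": [
    [0,0,-0.004],
    [0,0,-0.01],
    [0,0,-0.025],
    [0,0,-0.03],
    [0,0,-0.03],
    [0.0,0,-0.01],
    [0.015,-0.005,0],
    [0.02,-0.01,0]
  ],
  "rot": [
    [0,0,0],
    [0,0,0],
    [0,0,0],
    [0,0,0],
    [0,0,0],
    [0,0,0],
    [0,0,0],
    [0,0,0]
  ],
  "fingers": [0,0,0,0,0,0,0,0]
}}

```text
t: 19.0
tool_pos: [558.3, 55.4, 230.1]
tool_rot: [2.769, 1.482, 0.002]
force: [-0.3, 0.2, 0.3]
gripper_width: -0.002
finger_force: 0.0
```

{"method": "carry_out", "body": {
  "xyz": [
    [0.022,-0.018,0],
    [0.022,-0.018,0],
    [0.022,-0.018,0],
    [0.022,-0.018,0],
    [0.022,-0.018,0],
    [0.022,-0.018,0],
    [0.01,-0.01,0],
    [0,0,0]
  ],
  "rot": [
    [0,0,0],
    [0,0,0],
    [0,0,0],
    [0,0,0],
    [0,0,0],
    [0,0,0],
    [0,0,0],
    [0,0,0]
  ],
  "fingers": [0,0,0,0,0,0,0,0]
}}

```text
t: 19.67
tool_pos: [536.7, 243.7, 228.3]
tool_rot: [-2.764, -1.493, 0.002]
force: [0.5, 0.4, 0.1]
gripper_width: 0.004
finger_force: 0.0
```

```bash
python3 st.py; python3 lev.py
python3 - <<'E'
from h import *
p,d,c=snap('top');q,_,_=snap('scene')
cv2.imwrite('pics/z6.png',cv2.cvtColor(np.hstack([cv2.resize(x,(400,560),interpolation=cv2.INTER_CUBIC) for x in(p[205:261,245:285],q[170:226,250:290])]),cv2.COLOR_RGB2BGR))
h=cv2.cvtColor(p,cv2.COLOR_RGB2HSV); ym=(h[...,0]>=22)&(h[...,0]<=36)&(h[...,1]>110)&(h[...,2]>60); ym[:,:240]=0;ym[:,290:]=0;ym[:205]=0;ym[262:]=0
v,u=np.nonzero(ym);Y=np.array([onz(c,i,j,82)[:2] for i,j in zip(u,v)])-[503,42.5];print(len(Y),Y.mean(0),np.arctan2(*Y.mean(0)[::-1]),cv2.fitLine(Y.astype(np.float32),2,0,.01,.01).ravel())
E
```

```text
19.7167 [537.3 241.3 228.5] yaw -0.582 F [ 0.1 -0.1 -0.2] T [-0.035  0.002  0.001] w 0.4 ff 0.0 j7 -0.734 -0.563
along -69.07792756016445 lat 189.5879440562823 z 121.48475367076003
scene 175
-10 8 4.9 7.5 0.3
0 20 5.0 10.8 0.0
10 19 2.6 5.8 -0.7
20 18 2.9 6.1 0.0
30 19 3.2 8.1 -1.5
40 15 2.6 5.6 -1.3
50 19 2.8 6.7 -0.5
60 21 3.0 5.6 -2.1
70 18 3.1 6.8 -1.0
80 18 2.4 6.2 -0.4
top 274
-10 23 7.7 12.0 -0.3
0 32 7.8 13.2 -0.9
10 29 5.7 9.1 -0.6
20 31 6.1 9.5 -1.4
30 30 5.6 9.2 -0.9
40 31 6.0 10.9 -1.1
50 30 5.4 9.9 -1.3
60 29 5.5 9.5 -1.2
70 31 5.4 11.1 -1.0
80 8 6.0 7.8 -3.7
8 [-10.47718289  24.48941234] 1.9750573412585761 [  0.38564178  -0.9226486  -10.477182    24.489412  ]
```

View pics/z6.png

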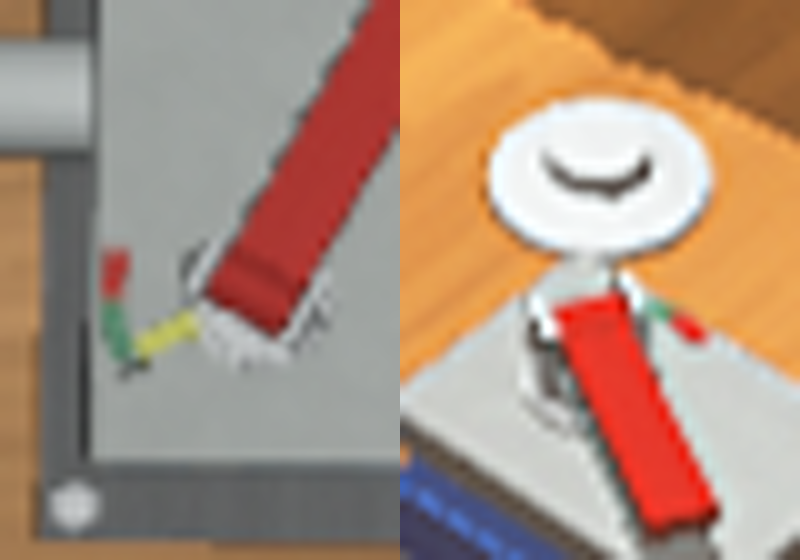

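The lever lies flat: its top stays at a constant height along its length, and the red bar runs from (245,290) up and right. The tab (165,338) is unchanged inside the start of the green marks. Handing in.

```bash
python3 -c "
from bench import ctrl
print(ctrl.hand_in())"
```

```text
the job is handed in; nothing more can be done
None
```

The job is handed in with no verdict returned: the bolt is snug with the tab about 4–6 mm into the green marks, the lever is folded flat, the arm is clear of everything, and I touched nothing else on the bench.

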